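Dummy-disc block in a brake caliper

ROBOT

A 6-joint arm with a two-finger parallel gripper is mounted at the origin on the work surface. World frame = base frame: x ahead of the robot, y to its left, z up, the work surface at z = 0. Lengths are in mm, angles in rad, forces in N, time in s.
With the tool pointing down it reaches from about 300 to 775 mm from the base axis. Payload 14.6 kg.
Tool frame: the origin (TCP) lies at the very end of the fingers, on their centre line; the grasp point (between the pads) lies 19 mm behind it (grip_point_offset is the distance from the TCP to the grasp point, in mm); z points along the fingers, y is the line along which they close (so a half turn about z gives the same grasp; the last joint's range is limited). The gripper opens to 94 mm and grips with 3 to 60 N. Pads are 16 mm wide; open, the fingers measure 119 mm over their backs; the gripper's body (75 mm by 177 mm) begins 78 mm behind the grasp point.
Start: joints at [1.089, 0.3, 1.521, -0, 1.321, -0.067], TCP at [221.65, 503.349, 205.446] pointing down, gripper open.
Joint ranges: [-3.03, 3.03], [-0.79, 2.21], [0.23, 2.52], [-1.04, 4.18], [0, 3.07], [-2.55, 2.55]. Speed limits (rad/s): [2.22, 2.22, 2.57, 3.14, 3.14, 3.14].

INTERFACE

Orientations are given as [roll, pitch, yaw] about the fixed x, y, z axes, in that order (R = Rz(yaw) Ry(pitch) Rx(roll)).
In Python, from cell import read_state, camera, camera_info, sign_off, grip_point_offset gives the robot as it stands.
- The arm moves only by the shell command python3 -m handwheel 'ROWS' [FORCE]. ROWS is text: rows parted by semicolons, each of 5 numbers parted by spaces: the shift along the world's x, y, z in units of 40 mm (1.0 is 40 mm), then the turn about the world's z in units of 5 degrees (1.0 is 5 degrees), then the closure, from 0 (fully open) to 1 (shut). In form: dx dy dz yaw gripper; .... A call has 1 to 12 rows; each row shifts and turns the commanded pose from where the row before left it; what a row does not reach is not made up. A row lasts 1/12 s, in which the tool goes at most 41.7 mm and 7.16 degrees, less where a joint would pass 70% of its speed; a pose out of reach is approached as far as the arm can. A call is refused whole if a number of a shift passes 1 or a number of a turn 1, either way. A call with a gripper value outside its range is refused whole. The fingers move at their own pace and stop on an object; FORCE is the grip in N (left out, the last holds). Time passes only in rows, so rows that do not move let the fingers close. It gives the time, the measured TCP pose, the force, the opening and the grip force at its end, in the units of the state.
- read_state(): the state, without advancing time (a new reading comes with each control period).
- camera(name): name is "scene" or "top"; returns (picture, depth): 480x640x3 uint8, red, green, blue; 480x640 float32, mm along the optical axis (not along the pixel's ray), 0 where there is no reading.
- camera_info(name): a dict with "intrinsics" (3x3 intrinsics, pixels), "world_from_camera" (4x4, takes a point from camera to world coordinates). Camera axes: x right, y down, z forward; pixel columns grow to the right and rows downward; lengths in mm; the calibration is good to about 2 mm. A picture is of the moment at which its call begins. camera_info takes no time and is no camera call.
- sign_off(): hands the job in; it is judged then, once.
The state is a dict: "clock": time; "joints": joint angles; "qd": joint speeds; "effort": joint torques, N m; "eef_pos": TCP position; "eef_rot": TCP orientation; "wrist_force": force on the tool from outside, world axes, zero at the start; "moment": the same for the moment, N m; "finger_gap": finger opening in mm; "finger_force": force on a finger pad.
Only numpy, scipy, OpenCV 4.12 (cv2) and the standard library are available. Lean on these libraries where they do the work, as an engineer would, in place of code of your own. Each camera call takes 0.05 s, during which the arm holds its last target. There are 200 camera calls.

TASK

The brake caliper in the bench fixture is about to be pressure tested. First lock it down: turn the fixture's swing clamp by its upright handle until its nose lies right over the caliper's ear, handle pointing straight out from the caliper; then take the thinner of the two aluminium dummy-disc blocks by its stem and lower it upright through the caliper's window, between the pads, until its shoulders are level with the caliper's top face. Finish while still holding it there, since nothing else carries it, with the caliper still seated and the other loose things on the bench left alone.

Things in the scene. Friction and masses are not known exactly. Their poses are not given: they have to be found in the camera images.
- clamp_arm (a joint): angle of the fixture's swing clamp about its upright pivot, rad. 0 = open: handle along the fixture's -x, nose along its +x. It grows clockwise seen from above, up to its stop at 1.571: nose over the caliper's +y ear, handle along the fixture's +y. Starts between 0 and 0.5. It stays where it is left (about 2 N at the handle turns it).
- clamp_grip (a point): point on the clamp's upright black handle, a round pin 16 mm across and 40 mm tall standing on the arm 55 mm from the pivot; this point is on the pin's axis, 20 mm below its top and 20 mm above the arm, about 100 mm above the bench.
- clamp_pivot (a point): point on the clamp's upright pivot axis, at the same height as clamp_grip.
- fixture: fixed steel fixture: base plate 130 x 280 x 12 mm, two pillars 40 mm tall that carry the caliper, a claw over the caliper's -y ear, the swing clamp at the +y end. Origin on the bench, straight below the middle of the caliper; y along the caliper towards the clamp, x across it, z up. Pivot at x 34, y 128 mm. Below the window is only air down to the plate.
- window (a point): centre of the caliper's window at the level of its flat top face, 144 mm above the bench; x across the pads, y along the caliper, z up, as the fixture's axes. The window is open right through, 72 mm long (y) between two bridges. The black pads leave a slot 24 mm wide (x) that starts 10 mm below the top face with a 3 mm chamfer and is 44 mm deep.
- block_mid (a point): centre, half-way up, of the thinner block: aluminium, 0.3 to 0.5 kg, 126 mm tall, standing on its foot at the start; x across its thickness, y along its length, z up. Body 22 mm thick (x), 68 mm long (y), 70 mm tall from foot to shoulders, foot edges chamfered 4 mm; above it a stem 16 mm thick (x), 30 mm long (y), 56 mm tall. This point is 63 mm above the foot.
- block_shoulder (a point): point on the same block's middle axis at the level of its shoulders, 70 mm above its foot and 56 mm below the stem's top.
- wide_block_mid (a point): centre, half-way up, of the other dummy-disc block: same form, height and stem, but its body is 34 mm thick, too thick for the slot. Stands upright on the bench near the thinner one; which of the two is nearer the robot changes. Leave alone.
- spare_pad_mid (a point): centre of a loose brake pad, 70 x 52 x 15 mm, lying flat on the bench. Leave alone.
- fluid_bottle: plastic bottle 68 mm across, 170 mm tall, standing; origin at its underside. Leave alone.
- spray_can: spray can 65 mm across, 190 mm tall, standing; origin at its underside. Leave alone.
- spanner: spanner 190 mm long lying flat; origin at its underside. Leave alone.
- socket: small steel socket 29 mm across, 36 mm tall, standing; origin at its underside. Leave alone.
- piston_dish: steel dish 124 mm across, 22 mm tall, with caliper pistons in it; origin at its underside. Leave alone.
- block: the same block's body; origin at the middle of its foot, axes as block_mid.
- caliper: aluminium brake caliper, 3 kg, 140 mm wide (x), 136 mm long (y) without its two ears (208 mm over them), 92 mm tall, lying in the fixture with about 1 mm of play, its window up. Origin at the middle of its underside, 52 mm above the bench; axes as window. Two bleed nipples stand 16 mm above its top face at x 44 and -44, y 49 mm.
Not all that is in view belongs to the job. Leave any turquoise look-alike of the block alone. Leave any orange look-alike of the caliper alone.

How it is judged (in metres and radians):
On the way, in this order (a step that is already met when the one before it is completed fails the run):
1. the swing clamp is turned over the caliper's ear (value of joint clamp_arm above 1.35 rad), for 0.2 s.
2. the thinner block's foot has entered the slot between the pads (z of block_shoulder in the frame of window below 0.05 m and horizontal distance between block_shoulder and window below 0.008 m), for 0.1 s.
At the end, for the whole second after the job is handed in: Clamp at 1.35 rad or more; thinner block in the window, shoulders within 8 mm of the caliper's top face, within 6 mm of the window's centre, under 0.08 rad off upright, gripped (over 2 N), still, not touching the fixture; caliper seated within 5 mm (value of joint clamp_arm above 1.35 rad and z of block_shoulder in the frame of window between -0.008 and 0.008 m and horizontal distance between block_shoulder and window below 0.006 m and angle between block_mid's own z axis and vertical below 0.08 rad and contact force between the fingers and block above 2 N and contact force between block and fixture below 0.5 N and linear speed of block below 0.02 m/s and height (world z) of window between 0.14 and 0.148 m and horizontal distance between window and fixture below 0.005 m); the arm keeps its last pose, push and grip.
It fails at once if a loose thing on the bench other than the thinner block (wider block, loose pad, bottle, can, spanner, socket, dish) is moved by more than 3 cm (distance of any of wide_block_mid, spare_pad_mid, fluid_bottle, spray_can, spanner, socket, piston_dish from where it was at the start of the episode above 0.03 m).
It fails at once if the caliper is lifted or pulled out of its seat (height (world z) of window above 0.155 m or horizontal distance between window and fixture above 0.012 m).
It also fails if it takes over 61 s, if anything falls off the work surface, if the arm or the gripper's body presses on something with over 40 N, if the wrist force passes 120 N, or if a joint passes its speed limit or range.

## Working session

There is one attempt and no reset: what is moved stays moved. The work goes in short steps, Python scripts to look and compute and a shell command to move; the robot and the scene stay as the last step left them, time stands still between calls to the robot, and variables do not carry over. Pictures are saved under pics/ and viewed, at most 10 in all, crops included, and the job is handed in when it is done.

```bash
mkdir -p pics; cat > h.py <<'E'
import numpy as np, cv2
from cell import *
def snap(n,tag):
    p,d=camera(n); np.savez(f'pics/{tag}.npz',p=p,d=d); cv2.imwrite(f'pics/{tag}.png',p[:,:,::-1]); return p,d
def cloud(n,d):
    i=camera_info(n);K=np.array(i['intrinsics']);T=np.array(i['world_from_camera'])
    v,u=np.mgrid[:480,:640]
    P=np.stack([(u-K[0,2])/K[0,0]*d,(v-K[1,2])/K[1,1]*d,d],-1)
    W=P@T[:3,:3].T+T[:3,3]; W[d==0]=np.nan; return W
E
python3 - <<'E'
from h import *
for n in('top','scene'):
    p,d=snap(n,n+'1'); print(np.round(np.array(camera_info(n)['world_from_camera']),2).tolist())
print(read_state())
E
```

```text
[[0.03, -0.99, 0.11, 425.57], [-1.0, -0.03, 0.01, -67.98], [-0.01, -0.11, -0.99, 1097.28], [0.0, 0.0, 0.0, 1.0]]
[[0.13, 0.65, -0.75, 1331.44], [0.99, -0.08, 0.11, -163.0], [0.01, -0.75, -0.66, 818.35], [0.0, 0.0, 0.0, 1.0]]
{'clock': 0.1, 'joints': array([ 1.08938008e+00,  3.00402280e-01,  1.52155078e+00, -4.18307964e-05,
        1.32071770e+00, -6.66108860e-02]), 'qd': array([-1.31552543e-03, -2.07831238e-04, -1.40364520e-03, -1.74200863e-04,
       -9.87343707e-05, -6.76440960e-04]), 'effort': array([-7.55140377e-05, -5.32656884e+01, -3.53276610e+01,  7.09116552e-02,
        2.35636916e-02, -1.14385380e-04]), 'eef_pos': array([221.55646334, 503.12274604, 204.93690499]), 'eef_rot': array([-3.14051424e+00, -3.13317908e-05,  2.72679765e+00]), 'wrist_force': array([-0.19704132, -1.39260252,  0.47842123]), 'moment': array([-0.01725801, -0.04338843, -0.02851301]), 'finger_force': 0.0, 'finger_gap': 93.78549487478473}
```

View pics/top1.png

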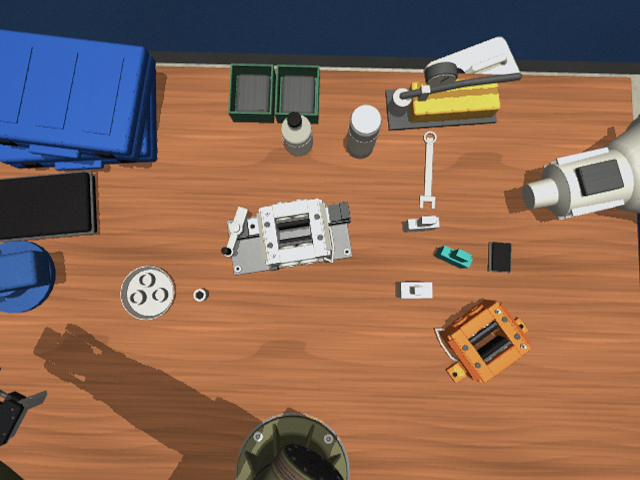

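View pics/scene1.png

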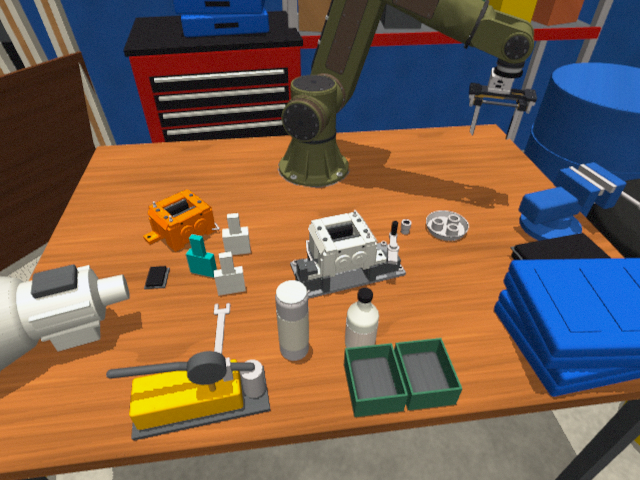

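The top view shows the caliper at (295,230), the clamp at its left with its handle at about (226,251), and two aluminium blocks at (422,223) and (415,290). There is a turquoise decoy at (455,257) and an orange one at (487,342). Next I'll measure.

```bash
python3 - <<'E'
from h import *
z=np.load('pics/top1.npz');p,d=z['p'],z['d'];W=cloud('top',d)
c1=cv2.resize(p[190:280,215:365],None,fx=5.2,fy=5.2,interpolation=cv2.INTER_CUBIC)
c2=cv2.resize(p[205:310,385:465],None,fx=4.4,fy=4.4,interpolation=cv2.INTER_CUBIC)
cv2.imwrite('pics/c1.png',c1[:,:,::-1])
def rect(u0,u1,v0,v1,lo,hi,name):
    w=W[v0:v1,u0:u1].reshape(-1,3); w=w[(w[:,2]>lo)&(w[:,2]<hi)]
    r=cv2.minAreaRect(w[:,:2].astype(np.float32)); print(name,len(w),'med',np.nanmedian(w,0).round(1),'rect',np.round(r[0],1),np.round(r[1],1),round(r[2],1))
for n,b in(('far',(400,445,208,240)),('near',(390,440,275,305))):
    rect(*b,60,80,n+' shoulder'); rect(*b,115,135,n+' stem')
rect(255,335,190,275,138,148,'caliper top')
rect(215,265,195,270,70,88,'arm'); rect(215,240,235,265,95,130,'pin')
rect(225,360,190,280,6,20,'plate')
rect(430,475,240,275,20,140,'turq');rect(410,440,125,215,3,20,'spanner')
rect(280,315,105,160,150,200,'bottle');rect(345,385,100,160,170,200,'can')
E
```

```text
far shoulder 178 med [ 559.2 -260.6   69.3] rect [ 563.9 -276.5] [22.3 68.3] 6.3
far stem 121 med [ 563.2 -276.   124.9] rect [ 563.5 -276.4] [16.2 29.8] 7.3
near shoulder 358 med [ 414.8 -253.5   68.9] rect [ 414.6 -261.6] [32.8 67.7] 1.6
near stem 121 med [ 416.1 -262.1  124.7] rect [ 415.5 -262.2] [14.5 30.2] 1.7
caliper top 2642 med [529.4   5.8 142.6] rect [530.    7.3] [124.  135.5] 11.0
arm 412 med [542.5 137.2  79.3] rect [531.9 140.8] [ 28.3 112.6] 72.8
pin 59 med [486.3 150.8 118.3] rect [487.5 152.2] [15.1 13.8] 0.1
plate 1991 med [504.2  88.8  10.9] rect [525.1  23.2] [133.9 285.5] 10.7
turq 501 med [ 489.9 -341.4   70.1] rect [ 490.9 -350.3] [69.3 22.8] 65.7
spanner 740 med [ 712.8 -300.2    6.5] rect [ 703.  -293.2] [216.8  71.9] 1.0
bottle 198 med [758.8  11.2 168.7] rect [760.4  12.1] [29.4 29.8] 69.4
can 800 med [ 752.  -134.4  188.6] rect [ 754.1 -134.7] [61.8 61.4] 7.4
```

View pics/c1.png

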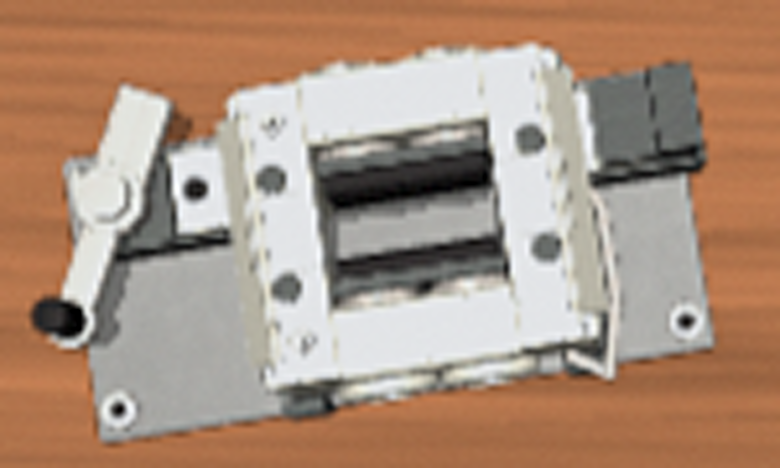

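The crop shows the pin top at crop (60,315), the pivot at (105,195) and the window spanning about (318..510, 125..305). The far block is the thin one: its shoulder measures 22 x 68 mm and its x axis is at about 6.8°. The clamp reads about 0.43 rad, and the pin should be near (488,152). I'll refine the window and move above the pin.

```bash
cat > win.py <<'E'
from h import *
def win(tag):
    z=np.load(f'pics/{tag}.npz');W=cloud('top',z['d'])
    for lo in(137,127):
        m=((W[...,2]<lo)|np.isnan(W[...,2])).astype(np.uint8)
        n,l,s,c=cv2.connectedComponentsWithStats(m,connectivity=4)
        k=l[230,294]
        if k==0: print('none');continue
        # outline pixels just outside the hole lie on the face
        ring=(cv2.dilate((l==k).astype(np.uint8),np.ones((3,3)))>0)&(l!=k)
        w=W[ring]; w=w[(w[:,2]>lo)]
        r=cv2.minAreaRect(w[:,:2].astype(np.float32)); print(lo,s[k],len(w),np.round(r[0],1),np.round(r[1],1),round(r[2],1),'z',np.median(w[:,2]))
if __name__=='__main__': win('top1')
E
python3 win.py
python3 - <<'E'
from h import *
z=np.load('pics/top1.npz');W=cloud('top',z['d'])
w=W[205:250,225:250].reshape(-1,3);w=w[np.hypot(w[:,0]-539,w[:,1]-139)<14];print('pivot cap z',np.nanpercentile(w[:,2],[50,90,100]))
c=w[w[:,2]>82];print(len(c),c.mean(0))
E
python3 -m handwheel '.554 -.731 0 -.92 .4;.554 -.731 0 -.92 .4;.554 -.731 0 -.92 .4;.554 -.731 0 -.92 .4;.554 -.731 0 -.92 .4;.554 -.731 0 -.92 .4;.554 -.731 0 -.92 .4;.554 -.731 0 -.92 .4;.554 -.731 0 -.92 .4;.554 -.731 0 -.92 .4;.554 -.731 0 -.92 .4;.554 -.731 0 -.92 .4' 20
```

```text
137 [275 219  38  31 819] 227 [525.3   5.4] [62.8 76.2] 10.8 z 140.1383184147419
127 [276 220  36  24 404] 142 [530.1   5.8] [44.2 75.2] 10.1 z 132.38395023970884
pivot cap z [85.17024553 92.23263988 94.9245428 ]
99 [539.287787   138.23010234  88.49479828]
clock: 1.1
eef_pos: [488.3, 150.8, 205.3]
eef_rot: [-3.141, -0.0, 1.759]
wrist_force: [0.9, 1.0, 0.6]
finger_gap: 56.5
finger_force: 0.0
```

```bash
python3 -m handwheel '-.02 .035 -.8 0 .4;0 0 -.8 0 .4;0 0 -.8 0 .4;0 0 -.45 0 .4;0 0 0 0 .4;0 0 0 0 1;0 0 0 0 1;0 0 0 0 1;0 0 0 0 1;0 0 0 0 1' 20
```

```text
clock: 1.93
eef_pos: [487.2, 154.0, 92.4]
eef_rot: [3.14, -0.0, 1.763]
wrist_force: [0.2, 0.6, -0.7]
finger_gap: 26.6
finger_force: 0.0
```

```bash
python3 -m handwheel '0 0 0 0 1;0 0 0 0 1;0 0 0 0 1;0 0 0 0 1' 20
```

```text
clock: 2.27
eef_pos: [487.1, 153.9, 91.8]
eef_rot: [3.141, 0.0, 1.763]
wrist_force: [1.0, -0.9, 3.8]
finger_gap: 16.0
finger_force: 20.0
```

```bash
python3 -m handwheel '.04 .118 0 0 1;.05 .115 0 0 1;.06 .11 0 0 1;.068 .103 0 0 1;.08 .098 0 0 1;.085 .09 0 0 1' 20
```

```text
clock: 2.77
eef_pos: [500.1, 180.4, 91.5]
eef_rot: [-3.137, -0.002, 1.763]
wrist_force: [-19.6, 8.5, 14.9]
finger_gap: 15.5
finger_force: 20.0
```

```bash
python3 -m handwheel '.055 .115 0 0 1;.09 .085 0 0 1;.108 .065 0 0 1;.113 .055 0 0 1' 20
```

```text
clock: 3.1
eef_pos: [515.6, 192.8, 91.4]
eef_rot: [-3.139, -0.001, 1.763]
wrist_force: [-8.3, 2.8, 5.9]
finger_gap: 15.6
finger_force: 20.0
```

```bash
python3 -m handwheel '.115 .04 0 0 1;.12 .025 0 0 1;.1 .01 0 0 1;.05 0 0 0 1;0 0 0 0 1' 20; python3 -c "
from h import *
p,d=snap('top','top2');cv2.imwrite('pics/c2.png',cv2.resize(p[190:280,215:365],None,fx=5.2,fy=5.2,interpolation=cv2.INTER_CUBIC)[:,:,::-1])"
```

```text
clock: 3.52
eef_pos: [529.8, 195.8, 91.2]
eef_rot: [-3.135, -0.001, 1.764]
wrist_force: [-17.4, 3.8, 11.2]
finger_gap: 15.3
finger_force: 20.0
```

At the stop, going by the angle and the rising force. Next I'll release, lift and look.

```bash
python3 -m handwheel '-.03 0 0 0 .5;0 0 0 0 .5;0 0 0 0 .5;0 0 0 0 .5;0 0 .6 0 .5;0 0 .9 0 .5;0 0 .9 0 .5;0 0 .9 0 .5;0 0 .5 0 .5;0 .9 0 0 .5;0 .9 0 0 .5;0 .9 0 0 .5' 20; python3 -c "
from h import *
p,d=snap('top','top2');cv2.imwrite('pics/c2.png',cv2.resize(p[190:280,215:365],None,fx=5.2,fy=5.2,interpolation=cv2.INTER_CUBIC)[:,:,::-1])"
```

```text
clock: 4.57
eef_pos: [531.1, 304.1, 244.0]
eef_rot: [3.141, -0.0, 1.762]
wrist_force: [1.0, -0.4, 0.6]
finger_gap: 47.2
finger_force: 0.0
```

View pics/c2.png

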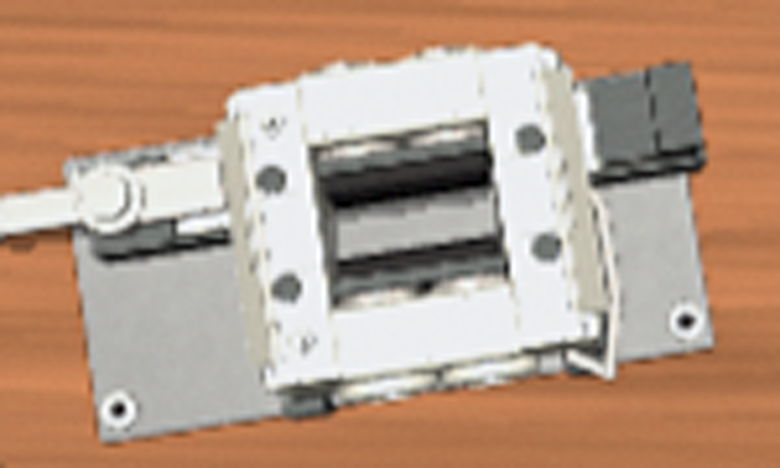

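The clamp is closed: the nose covers the ear at crop (185,190) and the arm points left along +y. Next I'll get the window centre several ways.

```bash
cat > w2.py <<'E'
from h import *
i=camera_info('top');K=np.array(i['intrinsics']);T=np.array(i['world_from_camera'])
def proj(u,v,z):
    r=T[:3,:3]@np.linalg.solve(K,[u,v,1.]); return T[:3,3]+r*(z-T[2,3])/r[2]
cr=lambda a,b,z: proj(215+(a+.5)/5.2-.5,190+(b+.5)/5.2-.5,z)
D=[np.load(f'pics/top{k}.npz')['d'] for k in(1,2)]
W=cloud('top',(D[0]+D[1])/2)
print('corners',np.mean([cr(*q,143) for q in((312,150),(487,122),(512,282),(335,308))],0)[:2],'bolts',np.mean([cr(*q,143) for q in((270,178),(287,288),(530,138),(547,245))],0)[:2])
th=np.radians(10.8);ex=np.array([np.cos(th),np.sin(th)]);ey=np.array([-ex[1],ex[0]]);o=np.array([529,6.5])
q=W[...,:2]-o;X=q@ex;Y=q@ey
s=(abs(Y)<25)&(abs(X)<75)&(W[...,2]>100)
for b in np.arange(-72,73,2.):
    m=s&(abs(X-b)<1)
    if m.any(): print(b,m.sum(),np.percentile(W[...,2][m],[10,50,90]).round(0),end=' | ')
print()
t=(W[...,2]>138)&(abs(X)<80)&(abs(Y)<80)
for a,b in((-25,25),):
    m=t&(Y>a)&(Y<b)
    for nm,k in(('x-',m&(X<0)),('x+',m&(X>0))): print(nm,np.percentile(X[k],[1,99]))
    m=t&(abs(X)<20)
    for nm,k in(('y-',m&(Y<0)),('y+',m&(Y>0))): print(nm,np.percentile(Y[k],[1,99]))
E
python3 w2.py
```

```text
corners [530.28936764   5.08445973] bolts [531.49882117   6.29596704]
-70.0 3 [616. 617. 620.] | -68.0 16 [104. 110. 366.] | -66.0 28 [105. 118. 122.] | -64.0 26 [112. 119. 123.] | -62.0 22 [111. 119. 121.] | -60.0 38 [121. 140. 142.] | -58.0 25 [141. 143. 144.] | -56.0 23 [142. 144. 145.] | -54.0 23 [141. 143. 143.] | -52.0 25 [142. 143. 144.] | -50.0 23 [142. 143. 145.] | -48.0 25 [142. 143. 145.] | -46.0 25 [141. 143. 144.] | -44.0 24 [142. 143. 144.] | -42.0 23 [141. 143. 144.] | -40.0 26 [141. 143. 144.] | -38.0 23 [142. 143. 145.] | -36.0 23 [141. 142. 144.] | -34.0 23 [141. 142. 144.] | -32.0 10 [140. 141. 142.] | -30.0 16 [120. 125. 126.] | -28.0 20 [118. 125. 126.] | -26.0 39 [124. 133. 140.] | -24.0 23 [137. 139. 140.] | -22.0 23 [137. 139. 141.] | -20.0 16 [132. 136. 139.] | -18.0 25 [132. 133. 134.] | -16.0 20 [132. 133. 134.] | -14.0 23 [131. 132. 134.] | -12.0 20 [131. 131. 133.] | -10.0 4 [128. 130. 422.] | -2.0 1 [550. 550. 550.] | 0.0 1 [548. 548. 548.] | 4.0 1 [546. 546. 546.] | 6.0 1 [549. 549. 549.] | 8.0 2 [547. 547. 548.] | 12.0 2 [117. 120. 124.] | 14.0 64 [105
[... 187 characters left out ...]
37. 139. 140.] | 30.0 4 [126. 127. 422.] | 32.0 18 [121. 125. 127.] | 34.0 55 [119. 131. 140.] | 36.0 25 [140. 141. 144.] | 38.0 23 [141. 142. 144.] | 40.0 24 [142. 143. 145.] | 42.0 21 [141. 142. 144.] | 44.0 24 [141. 143. 145.] | 46.0 25 [141. 143. 144.] | 48.0 23 [142. 143. 145.] | 50.0 24 [142. 143. 427.] | 52.0 25 [142. 143. 145.] | 54.0 22 [142. 143. 144.] | 56.0 22 [142. 143. 144.] | 58.0 24 [142. 143. 145.] | 60.0 20 [141. 142. 143.] | 62.0 20 [140. 141. 143.] | 64.0 4 [139. 343. 548.] | 66.0 4 [122. 122. 420.] | 68.0 10 [118. 121. 164.] | 72.0 3 [106. 109. 461.] | 
x- [-68.63017598 -20.67021121]
x+ [ 9.11982311 63.59004981]
y- [-66.25904254 -29.64677913]
y+ [22.32303707 65.49096151]
```

The window centre is about (530.5, 6.4) at yaw 10.9°. The slot edges, face edges and outer edges all agree, and the slot measures 24 mm. Now to the block.

```bash
python3 -m handwheel '.051 -.907 0 -.1 .5;.051 -.907 0 -.1 .5;.051 -.907 0 -.1 .5;.051 -.907 0 -.1 .5;.051 -.907 0 -.1 .5;.051 -.907 0 -.1 .5;.051 -.907 0 -.1 .5;.051 -.907 0 -.1 .5' ; python3 -m handwheel '.051 -.907 0 0 .5;.051 -.907 0 0 .5;.051 -.907 0 0 .5;.051 -.907 0 0 .5;.051 -.907 0 0 .5;.051 -.907 0 0 .5;.051 -.907 0 0 .5;.051 -.907 0 0 .5;0 0 0 0 .5;0 0 0 0 .5'
```

```text
clock: 5.28
eef_pos: [547.1, 10.9, 243.5]
eef_rot: [3.141, 0.0, 1.693]
wrist_force: [1.2, -0.8, -0.1]
finger_gap: 46.9
finger_force: 0.0
clock: 6.12
eef_pos: [563.1, -279.1, 242.6]
eef_rot: [-3.141, -0.001, 1.691]
wrist_force: [-0.4, 0.6, 0.4]
finger_gap: 47.0
finger_force: 0.0
```

```bash
python3 -m handwheel '.015 .065 -.8 0 .5;0 0 -.8 0 .5;0 0 -.8 0 .5;0 0 -.8 0 .5;0 0 -.5 0 .5;0 0 -.36 0 .5;0 0 0 0 .5;0 0 0 0 .5' 40
```

```text
clock: 6.78
eef_pos: [564.3, -273.9, 81.2]
eef_rot: [-3.141, -0.0, 1.695]
wrist_force: [-0.4, 0.4, 0.5]
finger_gap: 46.8
finger_force: 0.0
```

```bash
python3 -m handwheel '0 -.06 0 0 .5;0 0 0 0 1;0 0 0 0 1;0 0 0 0 1;0 0 0 0 1;0 0 0 0 1;0 0 0 0 1;0 0 0 0 1;0 0 0 0 1;0 0 0 0 1' 40
```

```text
clock: 7.62
eef_pos: [564.2, -277.3, 81.3]
eef_rot: [3.141, 0.0, 1.694]
wrist_force: [-1.0, 0.4, 3.3]
finger_gap: 15.6
finger_force: 39.9
```

```bash
python3 -m handwheel '0 0 .3 0 1;0 0 .8 0 1;0 0 .9 0 1;0 0 .9 0 1;0 0 .9 0 1;0 0 .6 0 1;0 0 0 0 1;0 0 0 0 1;0 0 0 0 1' 40; python3 -c "
from h import *
p,d=snap('top','top3'); p2,_=snap('scene','s3')
a=cv2.resize(p[170:300,380:480],None,fx=4,fy=4,interpolation=2);b=cv2.resize(p2[130:300,150:280],(398,520),interpolation=2)
cv2.imwrite('pics/c3.png',np.hstack([a,b])[:,:,::-1])"
```

```text
clock: 8.37
eef_pos: [563.6, -276.9, 255.0]
eef_rot: [-3.139, -0.002, 1.694]
wrist_force: [-0.1, 0.7, -4.1]
finger_gap: 15.7
finger_force: 39.9
```

View pics/c3.png

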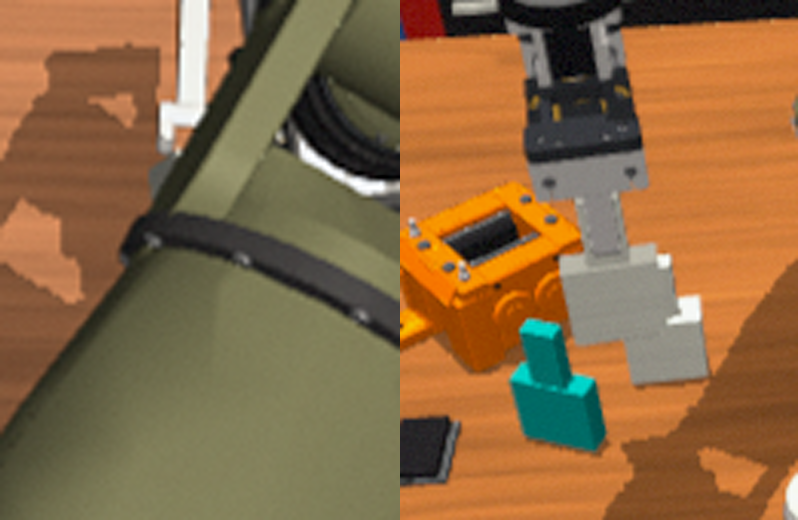

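The block is held upright by its stem in the right half, at about (615,290). The wide block is still standing. Carrying it over the window.

```bash
python3 -m handwheel '.08 .35 0 .077 1;.168 .706 0 .077 1;.168 .706 0 .077 1;.168 .706 0 .077 1;.168 .706 0 .077 1;.168 .706 0 .077 1;.168 .706 0 .077 1;.168 .706 0 .077 1;.168 .706 0 .077 1;.168 .706 0 .077 1;.08 .35 0 0 1;0 0 0 0 1' 40;  python3 -m handwheel '0 0 0 0 1;0 0 0 0 1'; python3 -c "
from h import *
p2,d=snap('scene','s4')
cv2.imwrite('pics/c4.png',cv2.resize(p2[110:310,270:430],None,fx=3,fy=3,interpolation=2)[:,:,::-1])"
```

```text
clock: 9.47
eef_pos: [631.0, 8.3, 255.9]
eef_rot: [-3.14, -0.001, 1.764]
wrist_force: [-1.1, 0.2, -3.8]
finger_gap: 15.7
finger_force: 39.9
clock: 9.63
eef_pos: [630.8, 4.2, 256.6]
eef_rot: [-3.141, 0.0, 1.76]
wrist_force: [-0.3, -0.8, -3.9]
finger_gap: 15.9
finger_force: 39.9
```

View pics/c4.png

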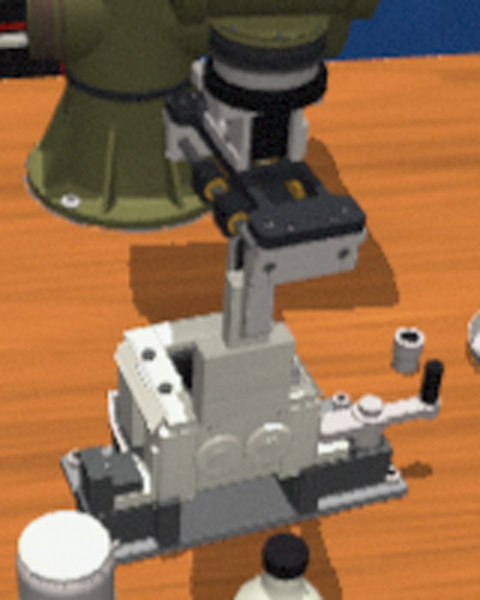

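I got a sign wrong in x, so the block is 100 mm too far out (still well clear). Correcting.

```bash
python3 -m handwheel '-.5 .02 0 0 1;-.7 0 0 0 1;-.7 0 0 0 1;-.5 0 0 0 1;-.1 0 0 0 1;0 0 0 0 1;0 0 0 0 1;0 0 0 0 1' 40;python3 -m handwheel '0 0 0 0 1'; python3 -m handwheel '0 0 0 0 1';python3 -c "
from h import *
p2,d=snap('scene','s5')
cv2.imwrite('pics/c5.png',cv2.resize(p2[110:310,270:430],None,fx=3,fy=3,interpolation=2)[:,:,::-1])
W=cloud('scene',d)
# front face plane (x ~542) of held block body, z 178-240
for (zl,zh) in((180,195),(195,210),(210,225),(225,238)):
  m=(W[...,2]>zl)&(W[...,2]<zh)&(abs(W[...,0]-538)<18)&(abs(W[...,1]-6)<50); w=W[m]; print(m.sum(),np.median(w,0),np.percentile(w[:,1],[1,99]))"
```

```text
clock: 10.35
eef_pos: [531.7, 5.3, 257.0]
eef_rot: [3.142, 0.0, 1.76]
wrist_force: [-0.3, 0.0, -3.9]
finger_gap: 15.9
finger_force: 39.9
clock: 10.43
eef_pos: [531.6, 5.5, 256.7]
eef_rot: [-3.141, -0.0, 1.76]
wrist_force: [0.9, 0.9, -4.4]
finger_gap: 15.7
finger_force: 39.9
clock: 10.52
eef_pos: [531.5, 5.6, 256.7]
eef_rot: [-3.141, -0.0, 1.761]
wrist_force: [-0.5, -0.1, -3.8]
finger_gap: 15.9
finger_force: 39.9
150 [542.47820833   0.61588496 187.39603483] [-31.14137184  38.18826727]
154 [542.43313696   2.27012874 202.95307172] [-31.1590629   39.18065766]
164 [542.90922188   1.67066647 217.1127717 ] [-31.20074243  38.15625547]
137 [542.1378442    1.52650021 231.61101978] [-31.4645556  37.6080235]
```

View pics/c5.png

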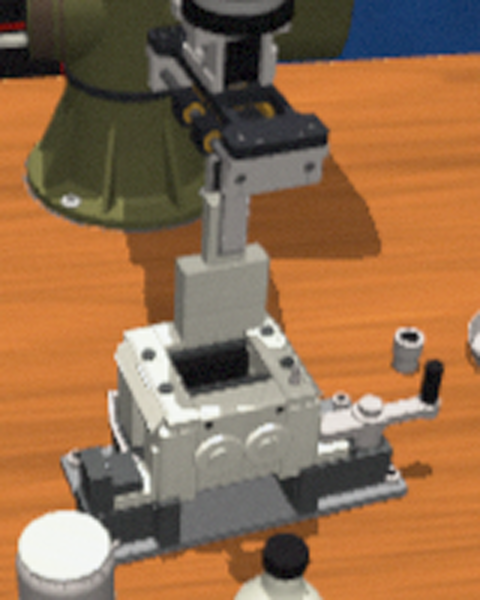

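The block hangs upright above the window. The scene camera suggests a y offset, so I'll compare block and caliper within that same camera.

```bash
python3 - <<'E'
from h import *
th=np.radians(10.9);ex=np.array([np.cos(th),np.sin(th)]);ey=np.array([-ex[1],ex[0]]);o=np.array([530.5,6.4])
def fr(W): q=W[...,:2]-o; return q@ex,q@ey,W[...,2]
X,Y,Z=fr(cloud('scene',np.load('pics/scene1.npz')['d']))
def edges(v,sel,a,b,st=1):
    for c in np.arange(a,b,st):
        k=sel&(abs(v-c)<st/2)
        print(c,round(float(np.median(Z[k])),0) if k.any() else '-',end=' ')
    print()
m=(abs(Y)<100)&(abs(X)<90)&(Z>100)
print('y at x20..50'); edges(Y,m&(X>38)&(X<58),-76,-60);edges(Y,m&(X>38)&(X<58),60,76)
print('window y edges'); edges(Y,m&(abs(X)<10),-42,-28);edges(Y,m&(abs(X)<10),28,42)
print('slot x');edges(X,m&(abs(Y)<25),-40,40)
X,Y,Z=fr(cloud('scene',np.load('pics/s5.npz')['d']))
b=(Z>180)&(Z<242)&(abs(X)<25)&(abs(Y)<50)
f=b&(X>5)
print('block y',np.percentile(Y[f],[.5,2,98,99.5]),'x front',np.percentile(X[f],[10,50,90]), 'Z top',np.percentile(Z[b],99), 'yaw resid deg',np.degrees(np.polyfit(Y[f],X[f],1)[0]),'tilt deg',np.degrees(np.polyfit(Z[f],X[f],1)[0]))
for lo in range(180,240,12):
  k=f&(Z>lo)&(Z<lo+12);print(lo,np.percentile(Y[k],[2,98]))
E
```

```text
y at x20..50
-76 107.0 -75 127.0 -74 109.0 -73 109.0 -72 131.0 -71 115.0 -70 125.0 -69 122.0 -68 129.0 -67 134.0 -66 135.0 -65 139.0 -64 136.0 -63 140.0 -62 144.0 -61 142.0 
60 - 61 140.0 62 138.0 63 - 64 131.0 65 131.0 66 - 67 131.0 68 104.0 69 127.0 70 - 71 - 72 - 73 - 74 - 75 - 
window y edges
-42 141.0 -41 142.0 -40 140.0 -39 143.0 -38 141.0 -37 - -36 - -35 - -34 - -33 - -32 - -31 - -30 - -29 - 
28 - 29 - 30 - 31 - 32 - 33 130.0 34 135.0 35 141.0 36 142.0 37 141.0 38 142.0 39 142.0 40 140.0 41 142.0 
slot x
-40 141.0 -39 142.0 -38 142.0 -37 139.0 -36 142.0 -35 136.0 -34 138.0 -33 139.0 -32 137.0 -31 139.0 -30 139.0 -29 - -28 136.0 -27 137.0 -26 138.0 -25 137.0 -24 138.0 -23 135.0 -22 137.0 -21 134.0 -20 136.0 -19 134.0 -18 133.0 -17 132.0 -16 131.0 -15 130.0 -14 122.0 -13 122.0 -12 121.0 -11 117.0 -10 117.0 -9 125.0 -8 - -7 - -6 - -5 - -4 - -3 - -2 - -1 - 0 - 1 - 2 - 3 - 4 - 5 - 6 - 7 - 8 - 9 - 10 - 11 - 12 - 13 - 14 - 15 132.0 16 133.0 17 133.0 18 - 19 - 20 - 21 137.0 22 - 23 138.0 24 138.0 25 137.0 26 138.0 27 137.0 28 137.0 29 139.0 30 138.0 31 - 32 139.0 33 - 34 - 35 141.0 36 141.0 37 142.0 38 142.0 39 142.0 
block y [-37.33158571 -37.02072706  29.84001563  31.58496613] x front [ 9.77747121 11.80761635 13.62359645] Z top 241.63033828638456 yaw resid deg 0.7679864533148264 tilt deg 0.017225528324009524
180 [-36.11297923  30.02969622]
192 [-36.47977392  28.81197191]
204 [-36.94110622  30.27653385]
216 [-37.22842168  29.89935779]
228 [-37.07611658  28.76529824]
```

In the scene camera the block sits about 1.7 mm towards −y relative to the window and about 0.5 mm towards +x. I'll correct that and descend in steps.

```bash
python3 -m handwheel '-.02 .033 -.3 0 1;0 0 -.3 0 1;0 0 -.2 0 1;0 0 -.12 0 1;0 0 0 0 1;0 0 0 0 1' 40; python3 -m handwheel '0 0 -.1 0 1;0 0 -.1 0 1;0 0 -.1 0 1;0 0 0 0 1;0 0 0 0 1'
```

```text
clock: 11.07
eef_pos: [530.4, 7.0, 220.5]
eef_rot: [3.142, -0.0, 1.761]
wrist_force: [0.5, 0.3, -3.2]
finger_gap: 15.9
finger_force: 39.9
clock: 11.48
eef_pos: [530.2, 7.0, 208.0]
eef_rot: [-3.141, -0.0, 1.761]
wrist_force: [-0.4, 0.4, -4.5]
finger_gap: 16.2
finger_force: 39.9
```

```bash
python3 -m handwheel '0 0 -.1 0 1;0 0 -.1 0 1;0 0 -.1 0 1;0 0 0 0 1;0 0 0 0 1'
```

```text
clock: 11.9
eef_pos: [530.1, 7.0, 196.0]
eef_rot: [-3.141, -0.0, 1.761]
wrist_force: [0.9, 0.2, -4.4]
finger_gap: 15.8
finger_force: 39.9
```

Running free. Shoulders are level at TCP z ≈ 155.3, so 40.7 mm to go.

```bash
python3 -m handwheel '0 0 -.12 0 1;0 0 -.12 0 1;0 0 -.12 0 1;0 0 -.12 0 1;0 0 0 0 1;0 0 0 0 1'; python3 -m handwheel '0 0 -.12 0 1;0 0 -.12 0 1;0 0 -.12 0 1;0 0 -.12 0 1;0 0 -.05 0 1;0 0 0 0 1;0 0 0 0 1;0 0 0 0 1'; python3 - <<'E'
from h import *
p2,d=snap('scene','s6')
cv2.imwrite('pics/c6.png',cv2.resize(p2[190:300,280:420],None,fx=5,fy=5,interpolation=2)[:,:,::-1])
th=np.radians(10.9);ex=np.array([np.cos(th),np.sin(th)]);ey=np.array([-ex[1],ex[0]]);o=np.array([530.5,6.4])
W=cloud('scene',d);q=W[...,:2]-o;X=q@ex;Y=q@ey;Z=W[...,2]
s=(Z<160)&(Z>120)
k=s&(abs(X)<10)&(abs(Y)>18)&(abs(Y)<32);print('shoulder',k.sum(),np.median(Z[k]))
k=s&(abs(X)<30)&(abs(Y)>42)&(abs(Y)<60);print('bridge',k.sum(),np.median(Z[k]))
E
```

```text
clock: 12.4
eef_pos: [530.1, 7.0, 176.7]
eef_rot: [-3.141, -0.0, 1.761]
wrist_force: [-0.5, -0.5, -4.1]
finger_gap: 15.7
finger_force: 39.9
clock: 13.07
eef_pos: [530.4, 7.0, 156.1]
eef_rot: [3.141, 0.0, 1.761]
wrist_force: [0.7, -0.2, -3.6]
finger_gap: 15.6
finger_force: 39.9
shoulder 69 142.6991377557606
bridge 225 142.8657602452073
```

View pics/c6.png

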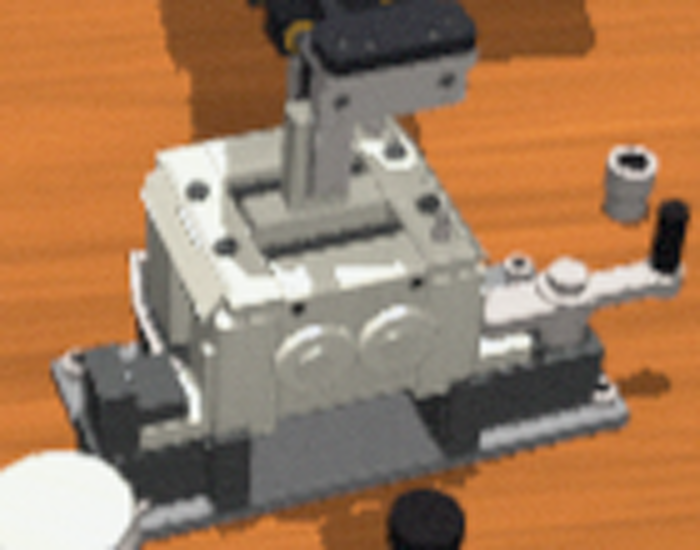

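The block sits in the window around (315,215). Its shoulders are level with the top face to within 0.2 mm, the clamp is closed on the right and the wrist carries only the block's weight. Handing in.

```bash
python3 -c "
from cell import *
print(sign_off())"
```

```text
the job is handed in; nothing more can be done
None
```

The job is handed in; the hand-in call gave no verdict. The swing clamp is closed at its stop over the caliper's ear, and the arm is still holding the thinner block in the window, shoulders level with the caliper's top face within about 0.2 mm by camera.

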